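# Line up the decoys on the display rail

### The job

Line the four carved ducks up on the display rail in order of size, one upright in the middle of each felt pad: the largest on the pad next to the globe, then smaller and smaller towards the other end. All bills must point squarely across the rail towards its brass edge; do not knock a duck over and leave the globe where it stands.

Things in the scene. Friction and masses are not known exactly. Their poses are not given: they have to be found in the camera images.
- duck_a: The largest of four loose light-wood duck decoys: 116 mm tail to bill, 50 wide, 66 to the top of the head. Origin: centre of its flat underside; x to the bill, z up. Body block with flat upright flanks 72 long, centred on the origin, back 40 high: grip from above across the flanks (its y). Head 30 ahead of the origin. Starts upright on the desk, bill within 35 degrees of world +x.
- duck_b: The second largest of four loose light-wood duck decoys: 102 mm tail to bill, 44 wide, 59 to the top of the head. Origin: centre of its flat underside; x to the bill, z up. Body block with flat upright flanks 63 long, centred on the origin, back 35 high: grip from above across the flanks (its y). Head 27 ahead of the origin. Starts upright on the desk, bill within 35 degrees of world +x.
- duck_c: The second smallest of four loose light-wood duck decoys: 88 mm tail to bill, 38 wide, 52 to the top of the head. Origin: centre of its flat underside; x to the bill, z up. Body block with flat upright flanks 55 long, centred on the origin, back 30 high: grip from above across the flanks (its y). Head 23 ahead of the origin. Starts upright on the desk, bill within 35 degrees of world +x.
- duck_d: The smallest of four loose light-wood duck decoys: 74 mm tail to bill, 32 wide, 45 to the top of the head. Origin: centre of its flat underside; x to the bill, z up. Body block with flat upright flanks 46 long, centred on the origin, back 26 high: grip from above across the flanks (its y). Head 19 ahead of the origin. Starts upright on the desk, bill within 35 degrees of world +x.
- rail: Fixed display rail of brown wood lying on the desk, 130 x 430 x 18 mm (x, y, z). Origin: centre of its underside; y along its length, x across it to its far long edge, which has a 10 mm brass strip let into the top and faces away from the robot. Turned up to 12 degrees. Four pads lie on it in a row.
- pad0: One of four identical grey felt pads fixed in a row on the rail, 96 mm across the rail (x) by 62 along it (y), 3 thick, 105 from pad to pad. Origin: centre of its underside, 18 mm above the desk; top 21 mm above the desk. Axes as the rail's. Names are dealt at random: its position tells its place in the row.
- pad1: One of four identical grey felt pads fixed in a row on the rail, 96 mm across the rail (x) by 62 along it (y), 3 thick, 105 from pad to pad. Origin: centre of its underside, 18 mm above the desk; top 21 mm above the desk. Axes as the rail's. Names are dealt at random: its position tells its place in the row.
- pad2: One of four identical grey felt pads fixed in a row on the rail, 96 mm across the rail (x) by 62 along it (y), 3 thick, 105 from pad to pad. Origin: centre of its underside, 18 mm above the desk; top 21 mm above the desk. Axes as the rail's. Names are dealt at random: its position tells its place in the row.
- pad3: One of four identical grey felt pads fixed in a row on the rail, 96 mm across the rail (x) by 62 along it (y), 3 thick, 105 from pad to pad. Origin: centre of its underside, 18 mm above the desk; top 21 mm above the desk. Axes as the rail's. Names are dealt at random: its position tells its place in the row.
- globe: Small blue desk globe with brass bow and round wooden foot, 120 mm high, ball 72 across, 0.7 kg, loose. Stands on the desk just beyond one end of the rail; which end varies (a dark pen pot stands beyond the other). Origin: centre of its underside.
Things that resemble listed ones, but are neither listed nor needed, are in the scene too. What is shaped like the duck_d but pink is not meant. Leave any purple look-alike of the duck_a alone.

How it is judged (in metres and radians):
At the end, for the whole second after the job is handed in: From the globe's end the pads hold the ducks largest to smallest, each upright (0.1 rad), resting, centred on its pad within 12 mm along the rail and 15 mm across, bill to the brass edge within 0.25 rad of square; the globe upright within 20 mm of its start (((y of globe in the frame of rail above 0 m and y of duck_a in the frame of rail between 0.1455 and 0.1695 m and y of globe in the frame of duck_a above 0.03 m and y of duck_b in the frame of rail between 0.0405 and 0.0645 m and y of globe in the frame of duck_b above 0.03 m and y of duck_c in the frame of rail between -0.0645 and -0.0405 m and y of globe in the frame of duck_c above 0.03 m and y of duck_d in the frame of rail between -0.1695 and -0.1455 m and y of globe in the frame of duck_d above 0.03 m) or (y of globe in the frame of rail below 0 m and y of duck_a in the frame of rail between -0.1695 and -0.1455 m and y of globe in the frame of duck_a below -0.03 m and y of duck_b in the frame of rail between -0.0645 and -0.0405 m and y of globe in the frame of duck_b below -0.03 m and y of duck_c in the frame of rail between 0.0405 and 0.0645 m and y of globe in the frame of duck_c below -0.03 m and y of duck_d in the frame of rail between 0.1455 and 0.1695 m and y of globe in the frame of duck_d below -0.03 m)) and x of duck_a in the frame of rail between -0.015 and 0.015 m and z of duck_a in the frame of rail between 0.018 and 0.025 m and angle between each of duck_a, duck_b, duck_c, duck_d's own z axis and vertical below 0.1 rad and angle between the x axis of each of duck_a, duck_b, duck_c, duck_d and the x axis of rail, either way round below 0.25 rad and linear speed of each of duck_a, duck_b, duck_c, duck_d below 0.02 m/s and x of duck_b in the frame of rail between -0.015 and 0.015 m and z of duck_b in the frame of rail between 0.018 and 0.025 m and x of duck_c in the frame of rail between -0.015 and 0.015 m and z of duck_c in the frame of rail between 0.018 and 0.025 m and x of duck_d in the frame of rail between -0.015 and 0.015 m and z of duck_d in the frame of rail between 0.018 and 0.025 m and distance of globe from where it was at the start of the episode below 0.02 m and angle between globe's own z axis and vertical below 0.15 rad); the robot touches nothing.
It fails at once if a duck is knocked over (angle between any of duck_a, duck_b, duck_c, duck_d's own z axis and vertical above 0.8 rad).
It fails at once if the globe is pushed away or upset (distance of globe from where it was at the start of the episode above 0.03 m or angle between globe's own z axis and vertical above 0.4 rad).
It also fails if it takes over 112 s, if anything falls off the work surface, if the arm or the gripper's body presses on something with over 40 N, if the wrist force passes 120 N, or if a joint passes its speed limit or range.

### The arm

A 6-joint arm with a two-finger parallel gripper is mounted at the origin on the work surface. World frame = base frame: x ahead of the robot, y to its left, z up, the work surface at z = 0. Lengths are in mm, angles in rad, forces in N, time in s.
With the tool pointing down it reaches from about 350 to 775 mm from the base axis. Payload 7.3 kg.
Tool frame: the origin (TCP) lies at the very end of the fingers, on their centre line; the grasp point (between the pads) lies 19 mm behind it; z points along the fingers, y is the line along which they close (so a half turn about z gives the same grasp; the last joint's range is limited). The gripper opens to 92 mm and grips with 3 to 60 N. Pads are 19 mm wide; open, the fingers measure 130 mm over their backs; the gripper's body (75 mm by 190 mm) begins 47 mm behind the grasp point.
Start: joints at [-1.424, 0.342, 1.524, -0, 1.275, -0.146], TCP at [151.555, -502.669, 226.741] pointing down, gripper open.
Joint ranges: [-2.53, 2.53], [-0.77, 2.02], [0.04, 2.7], [-1, 4.14], [0.28, 2.66], [-3.11, 3.11]. Speed limits (rad/s): [2.57, 2.57, 3.14, 3.14, 3.14, 3.14].

### API

Orientations are given as [roll, pitch, yaw] about the fixed x, y, z axes, in that order (R = Rz(yaw) Ry(pitch) Rx(roll)).
In Python, from plant import get_obs, vision, workorder gives the robot as it stands.
- The arm moves only by the shell command python3 -m pendant 'ROWS' [OPENING]. ROWS is a JSON object of lists of equal length, an entry for each row: "dp": the shift along the tool's x, y, z in m, a list of three; "rotation": the turn, a rotation vector about the tool's x, y, z in rad, a list of three. A call has 1 to 8 rows; each row is the pose to reach, as a shift and turn from the pose commanded when the call began, along the tool's axes at that moment; what a row does not reach only later rows make up. A row lasts 1/8 s, in which the tool goes at most 62.5 mm and 10.7 degrees, less where a joint would pass 70% of its speed; a pose out of reach is approached as far as the arm can. A call with a gripper value outside its range is refused whole. OPENING is the finger opening in m, from 0 to 0.0918, set as the call begins (- or left out, the last holds). The fingers move at their own pace and stop on an object; the grip force is fixed at half the most. Time passes only in rows, so rows that repeat a pose let the fingers close. It gives the time, the measured TCP pose, the force, the opening and the grip force at its end, in the units of the state.
- get_obs(): the state, without advancing time (a new reading comes with each control period).
- vision.capture(name): name is "scene" or "top"; returns a dict with "pixels" (420x560x3 uint8, red, green, blue), "vfov" (degrees; the focal length in pixels is half the picture's height over the tangent of half this angle, whatever the lens; pixels are square), "cx", "cy" (the principal point, pixels), "pose" (4x4, takes a point from camera to world coordinates). Camera axes: x right, y up, looking along -z (the intrinsics and any distortion apply to the point x, -y, -z); pixel columns grow to the right and rows downward; lengths in mm; the calibration is good to about 2 mm. A picture is of the moment at which its call begins. There is no depth.
- workorder.close_job(): hands the job in; it is judged then, once.
The state is a dict: "time": time; "joint_positions": joint angles; "dq": joint speeds; "tau": joint torques, N m; "tool_pos": TCP position; "tcp_rot": TCP orientation; "contact_force": force on the tool from outside, world axes, zero at the start; "moment": the same for the moment, N m; "grip_width": finger opening in mm; "finger_force": force on a finger pad.
Only numpy, scipy, OpenCV 4.12 (cv2) and the standard library are available. Lean on these libraries where they do the work, as an engineer would, in place of code of your own. Each camera call takes 0.05 s, during which the arm holds its last target. There are 200 camera calls.

## Working session

There is one attempt and no reset: what is moved stays moved. The work goes in short steps, Python scripts to look and compute and a shell command to move; the robot and the scene stay as the last step left them, time stands still between calls to the robot, and variables do not carry over. Pictures are saved under pics/ and viewed, at most 14 in all, crops included, and the job is handed in when it is done.

```bash
mkdir -p pics; ls
python3 - <<'E'
from plant import get_obs, vision, workorder
import cv2
o=get_obs(); print(o)
for n in("top","scene"):
    c=vision.capture(n); print(n,{k:v for k,v in c.items() if k!="pixels"})
    cv2.imwrite(f"pics/{n}0.png",c["pixels"][:,:,::-1])
E
```

```text
pics
{'time': 0.0, 'joint_positions': array([-1.42400525e+00,  3.42715055e-01,  1.52504131e+00, -9.80984967e-07,
        1.27539134e+00, -1.46010380e-01]), 'dq': array([-0.00046143, -0.00070993,  0.00026548, -0.00079097, -0.00046216,
        0.00219889]), 'tau': array([ 3.30888261e-04, -4.31238985e+01, -2.44222730e+01,  7.16609904e-02,
        5.56980050e-02, -1.21468361e-04]), 'tool_pos': array([ 151.48787599, -502.2340588 ,  226.04046452]), 'tcp_rot': array([-3.14005401e+00, -2.25320001e-04,  2.92801567e-01]), 'contact_force': array([-0.41194754,  0.29404545,  0.03560958]), 'moment': array([ 0.00934848, -0.00501801,  0.01194529]), 'finger_force': 0.0, 'grip_width': 92.05713623355186}
top {'vfov': 49.498493199725424, 'cx': 282.6742615386125, 'cy': 207.19245016146775, 'pose': array([[ 6.22884075e-03,  9.97685018e-01, -6.77185753e-02,
         4.14550242e+02],
       [-9.99964893e-01,  5.83488287e-03, -6.01381309e-03,
         3.55408191e+01],
       [-5.60476126e-03,  6.77536570e-02,  9.97686338e-01,
         1.15413560e+03],
       [ 0.00000000e+00,  0.00000000e+00,  0.00000000e+00,
         1.00000000e+00]])}
scene {'vfov': 53.63130279820514, 'cx': 282.14737546245544, 'cy': 215.09225028664497, 'pose': array([[ 8.38115906e-01, -4.43134171e-01,  3.18109784e-01,
         8.60861301e+02],
       [ 5.45483178e-01,  6.77485826e-01, -4.93417732e-01,
        -5.52987140e+02],
       [ 3.13538795e-03,  5.87064786e-01,  8.09533882e-01,
         9.66194464e+02],
       [ 0.00000000e+00,  0.00000000e+00,  0.00000000e+00,
         1.00000000e+00]])}
```

View pics/top0.png

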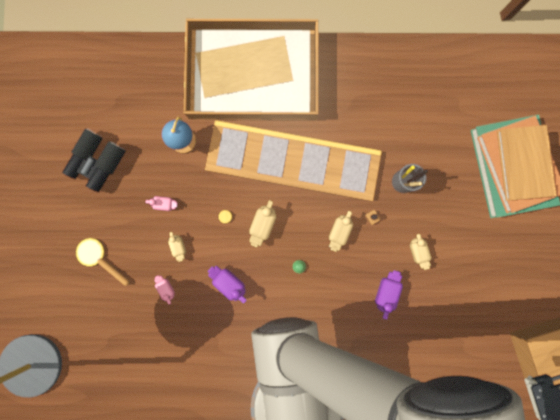

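View pics/scene0.png

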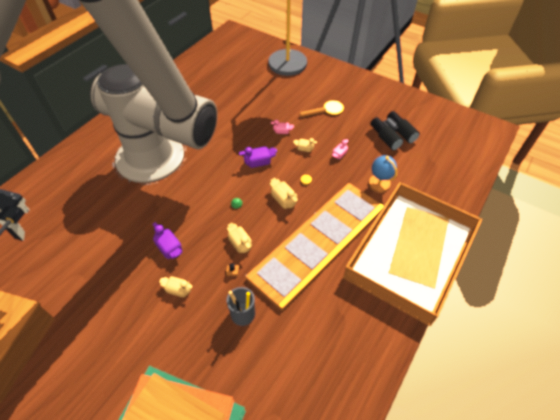

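The top view has up = world +x and left = world +y. The globe is at (180,138), on the +y end.

There are four light-wood ducks, at (263,225), (341,232), (421,252) and (177,246). By size they look like a, b, c and d. The pink ducks at (162,204) and (165,290) and the purple ones at (228,284) and (389,292) are decoys. I'll confirm this in enlarged crops.

Run:
```python
import cv2
i=cv2.imread("pics/top0.png")
for n,(x,y) in {"cA":(150,118),"cB":(262,128)}.items():
    cv2.imwrite(f"pics/{n}.png",cv2.resize(i[y:y+148,x:x+200],None,fx=4,fy=4,interpolation=cv2.INTER_CUBIC))
```

```text
(no output)
```

View pics/cA.png

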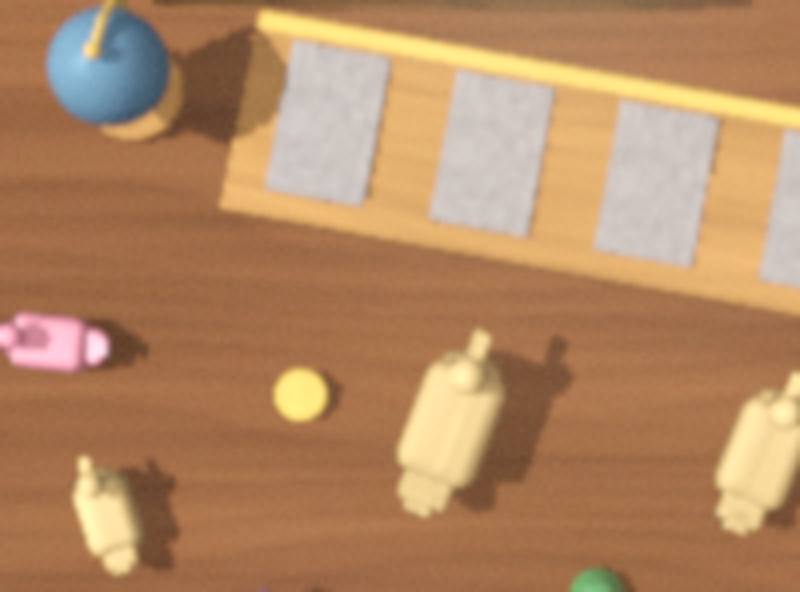

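View pics/cB.png

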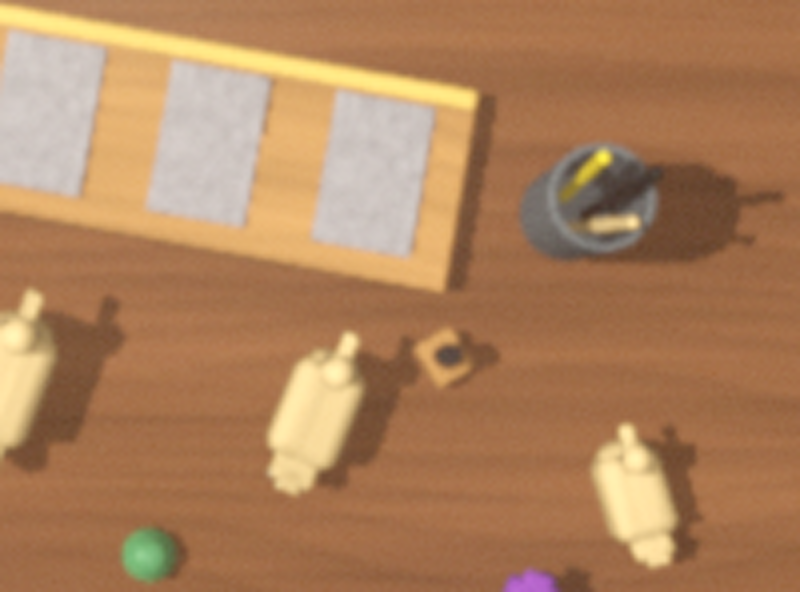

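The crops confirm it: all four light-wood ducks have their bills up, towards +x. In full-image pixels, a is at about (262,226), b at (341,232), c at (421,253) and d at (177,247). The pad centres are at about (232.1,149), (272.9,156.3), (314.1,163.8) and (355.3,171.3), with the brass on the upper side and the globe to the left.

Next I'll measure the positions.

```bash
cat > h.py <<'E'
import numpy as np, cv2
from plant import get_obs, vision, workorder
def ray(c,uv,z):
    uv=np.atleast_2d(uv).astype(float); f=210/np.tan(np.radians(c["vfov"]/2))
    d=np.c_[(uv[:,0]-c["cx"])/f,-(uv[:,1]-c["cy"])/f,-np.ones(len(uv))]@c["pose"][:3,:3].T
    o=c["pose"][:3,3]; return (o+d*((z-o[2])/d[:,2])[:,None])[:,:2]
DIM=dict(a=(116,50,66,72,40),b=(102,44,59,63,35),c=(88,38,52,55,30),d=(74,32,45,46,26))
def ducks(c,seeds,z0=0,span=45,verbose=True):
    p=c["pixels"]; hsv=cv2.cvtColor(p,cv2.COLOR_RGB2HSV)
    m=((hsv[...,0]>14)&(hsv[...,0]<32)&(hsv[...,2]>165)&(hsv[...,1]>40)&(hsv[...,1]<150)).astype(np.uint8)
    n,lab,st,cen=cv2.connectedComponentsWithStats(m)
    out={}
    for k,s in seeds.items():
        L,W,H,B,h=DIM[k]
        l=lab[s[1],s[0]]
        if not l: out[k]=None; print(k,"no mask",hsv[s[1],s[0]]); continue
        v,u=np.nonzero(lab==l); P=ray(c,np.c_[u,v],z0+h/2)
        a=np.linalg.svd(P-P.mean(0),full_matrices=False)[2][0]; a*=np.sign(a[0]); 
        for _ in range(4):
            b=np.array([-a[1],a[0]]); s_=P@a; t=P@b
            e=np.arange(s_.min(),s_.max(),3.); mid=[];w=[];sc=[]
            for x in e:
                q=t[(s_>=x)&(s_<x+3)]
                if len(q)<2: continue
                mid.append((q.max()+q.min())/2);w.append(np.ptp(q));sc.append(x+1.5)
            mid,w,sc=map(np.array,(mid,w,sc)); k1=w>.75*np.percentile(w,85)
            lo,hi=sc[k1].min()-1.5,sc[k1].max()+1.5
            k2=(sc>lo+6)&(sc<hi-8); sl=np.polyfit(sc[k2],mid[k2],1)[0]
            a=a+b*sl; a/=np.linalg.norm(a)
        ctr=a*(lo+hi)/2+np.array([-a[1],a[0]])*np.median(mid[k2])
        out[k]=(ctr,np.arctan2(a[1],a[0]))
        if verbose: print(k,ctr.round(1),"yaw",round(np.degrees(out[k][1]),1),"L",round(np.ptp(s_),1),L,"body",round(hi-lo,1),B,"W",round(np.median(w[k2]),1),W,"npx",len(u))
    return out
E
python3 - <<'E'
from h import *
c=vision.capture("top")
r=ray(c,[(215.5,121),(205,170),(381.5,151),(373.25,200.5)],18)
print(r.round(1),np.linalg.norm(r[0]-r[2]),np.linalg.norm(r[1]-r[3]),np.linalg.norm(r[0]-r[1]),r.mean(0))
p=ray(c,[(232.06,149),(272.9,156.25),(314.06,163.75),(355.3,171.25)],21)
print(p.round(1),np.linalg.norm(np.diff(p,axis=0),axis=1),p.mean(0)); d=p[0]-p[3];print("rail yaw",np.degrees(np.arctan2(-d[0],d[1])))
print("globe foot",ray(c,[(182.5,150)],5))
ducks(c,dict(a=(262,226),b=(341,232),c=(421,253),d=(177,247)))
E
```

```text
[[ 709.6  214. ]
 [ 584.3  238.4]
 [ 634.9 -205.6]
 [ 509.8 -183.9]] 426.1570224504654 428.849655350301 127.658722248449 [609.65682835  15.7409271 ]
[[ 637.5  170.7]
 [ 619.6   67.7]
 [ 601.1  -35.7]
 [ 582.7 -139. ]] [104.47643933 105.04360278 104.89741172] [610.25067541  15.94040657]
rail yaw -10.028979490814981
globe foot [[637.41835676 299.15864814]]
a [451.5  94.6] yaw -20.3 L 122.9 116 body 69.0 72 W 48.6 50 npx 782
b [ 434.3 -100.5] yaw -22.8 L 110.1 102 body 60.0 63 W 45.6 44 npx 640
c [ 384.3 -298.8] yaw 17.3 L 92.1 88 body 54.0 55 W 41.8 38 npx 517
d [388.5 314.5] yaw 19.4 L 78.4 74 body 42.0 46 W 31.5 32 npx 326
```

The scale checks out: pad spacing 104.5–105 mm, rail about 428×128 mm, and duck sizes match. The rail centre is (610.2, 15.9) with yaw −10.0°.

The 190 mm gripper body could come near the globe and the pen pot at the end pads, so I'll locate both from the two cameras.

Run:
```python
from h import *
i=cv2.imread("pics/scene0.png")
a=cv2.resize(i[120:220,340:440],None,fx=4,fy=4,interpolation=cv2.INTER_CUBIC)
b=cv2.resize(i[250:350,190:290],None,fx=4,fy=4,interpolation=cv2.INTER_CUBIC)
cv2.imwrite("pics/gp.png",np.hstack([a,b]))
```

```text
(no output)
```

View pics/gp.png

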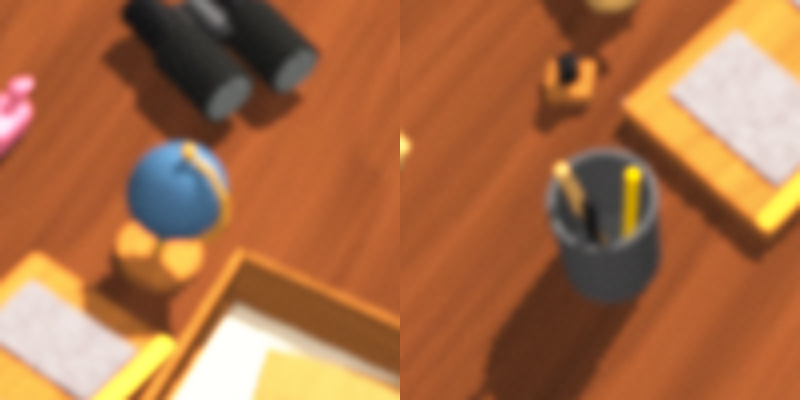

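The crop shows the globe's ball at scene (385,167.5) and the pot's rim at (241,300). In the top view they are at (177,134.3) and (412.8,177.3). I'll triangulate both.

Run:
```python
from h import *
T,S=vision.capture("top"),vision.capture("scene")
def tri(ut,us):
    zs=np.arange(0,200,1.); e=[np.linalg.norm(ray(T,ut,z)[0]-ray(S,us,z)[0]) for z in zs]
    z=zs[np.argmin(e)]; return ((ray(T,ut,z)+ray(S,us,z))/2).round(1)[0],z,round(min(e),1)
print("ball",tri((177,134.3),(385,167.5)),"pot rim",tri((412.8,177.3),(241.2,300)))
for z in(40,80): print("rail-frame ball y",z, ray(T,(177,134.3),z))
print("pot r",np.ptp(ray(T,[(399.8,177.3),(425.8,177.3)],85)[:,1])/2)
R=np.array([[np.cos(-.175),-np.sin(-.175)],[np.sin(-.175),np.cos(-.175)]])
for q in [tri((177,134.3),(385,167.5))[0],tri((412.8,177.3),(241.2,300))[0]]: print("in rail",(q-[610.2,15.9])@R)
o=get_obs();print(o["tool_pos"],o["tcp_rot"],o["time"])
```

```text
ball (array([664.4, 299.4]), np.float64(70.0), np.float64(3.4)) pot rim (array([ 562.4, -265.9]), np.float64(76.0), np.float64(4.0))
rail-frame ball y 40 [[669.9432496 305.6283232]]
rail-frame ball y 80 [[660.77406022 295.93156798]]
pot r 30.61934024188666
in rail [  4.0125214  288.60663484]
in rail [   1.99374461 -285.81830764]
[ 151.52862946 -502.48305131  226.40703693] [-3.14092928e+00 -8.05173771e-05  2.92792361e-01] 0.25
```

The globe's ball sits at rail y ≈ 287 mm and the pot at about −286 mm. Aiming duck_a about 5 mm short keeps the gripper body off the globe. The order will be c, b, a, d. First I'll write a helper that converts a target pose into a tool-frame shift.

```bash
cat >> h.py <<'E'
def to(x,y,z,yaw):  # yaw in rad; prints shift/turn from present pose
    from scipy.spatial.transform import Rotation as Ro
    o=get_obs(); R=Ro.from_euler("xyz",o["tcp_rot"]).as_matrix()
    T=Ro.from_euler("xyz",[np.pi,0,yaw]).as_matrix()
    print("dp",(R.T@(np.array([x,y,z])-o["tool_pos"])/1000).round(4),"rot",Ro.from_matrix(R.T@T).as_rotvec().round(3),"t",round(o["time"],2),"z",o["tool_pos"][2].round(1))
E
python3 -c "
from h import *
to(384.3,-298.8,120,np.radians(17.3))"; python3 -m pendant --help | head -20
```

```text
dp [ 0.2816 -0.1278  0.1065] rot [-0.001 -0.    -0.009] t 0.25 z 226.4invalid input: not JSON, or not a number
```

```bash
python3 -m pendant '{"dp":[[0.04,-0.018,0.015],[0.1,-0.045,0.04],[0.16,-0.072,0.06],[0.21,-0.096,0.08],[0.25,-0.114,0.095],[0.27,-0.123,0.103],[0.2816,-0.1278,0.1065],[0.2816,-0.1278,0.1065]],"rotation":[[0,0,-0.009],[0,0,-0.009],[0,0,-0.009],[0,0,-0.009],[0,0,-0.009],[0,0,-0.009],[0,0,-0.009],[0,0,-0.009]]}' 0.07; python3 -c "
from h import *
to(384.3,-298.8,6,np.radians(17.3))"
```

```text
time: 1.25
tool_pos: [384.5, -299.0, 120.2]
tcp_rot: [3.141, 0.0, 0.303]
contact_force: [-0.8, -0.2, 0.7]
grip_width: 70.3
finger_force: 0.0
dp [-1.000e-04 -3.000e-04  1.142e-01] rot [0.    0.    0.001] t 1.25 z 120.2
```

```bash
python3 -m pendant '{"dp":[[0,0,0.02],[0,0,0.05],[0,0,0.075],[0,0,0.093],[0,0,0.106],[0,0,0.114],[0,0,0.114]],"rotation":[[0,0,0],[0,0,0],[0,0,0],[0,0,0],[0,0,0],[0,0,0],[0,0,0]]}'; python3 -m pendant '{"dp":[[0,0,0],[0,0,0],[0,0,0],[0,0,0],[0,0,0],[0,0,0]],"rotation":[[0,0,0],[0,0,0],[0,0,0],[0,0,0],[0,0,0],[0,0,0]]}' 0.0
```

```text
time: 2.12
tool_pos: [384.1, -299.3, 6.1]
tcp_rot: [-3.141, 0.0, 0.301]
contact_force: [0.5, -0.5, 0.0]
grip_width: 69.8
finger_force: 0.0
time: 2.88
tool_pos: [384.7, -299.4, 6.6]
tcp_rot: [3.14, -0.001, 0.302]
contact_force: [1.3, -0.5, 3.9]
grip_width: 37.9
finger_force: 30.0
```

```bash
python3 -m pendant '{"dp":[[0,0,-0.01],[0,0,-0.03],[0,0,-0.06],[0,0,-0.09],[0,0,-0.11],[0,0,-0.12],[0,0,-0.12]],"rotation":[[0,0,0],[0,0,0],[0,0,0],[0,0,0],[0,0,0],[0,0,0],[0,0,0]]}'; python3 -c "
from h import *
to(601.1,-35.7,126,-.175)
c=vision.capture('scene');cv2.imwrite('pics/s1.png',cv2.resize(c['pixels'][150:400,60:400,::-1],None,fx=2,fy=2))"
```

```text
time: 3.75
tool_pos: [384.2, -299.0, 126.5]
tcp_rot: [3.141, -0.0, 0.302]
contact_force: [0.3, 0.3, -0.9]
grip_width: 37.8
finger_force: 30.0
dp [ 0.2853 -0.1869  0.0005] rot [ 0.    -0.     0.477] t 3.75 z 126.5
```

View pics/s1.png

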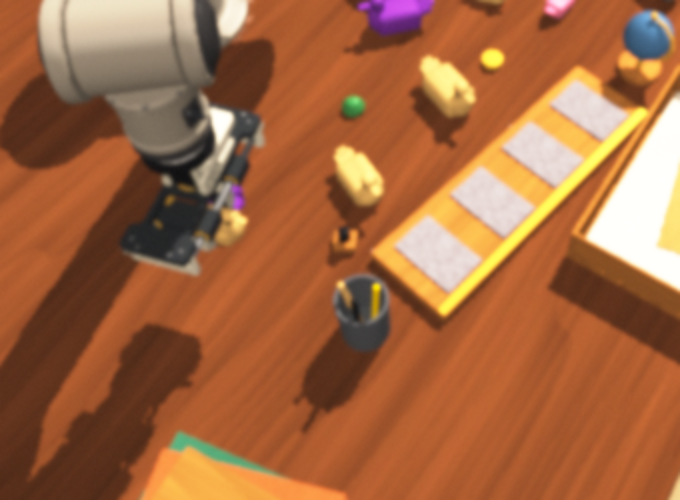

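Duck_c is held: the width reads 37.8 mm, and its bill shows ahead of the gripper at about (232,228) in the crop. The gripper's long side lies along the closing line, as assumed. Next I'll carry it to the third pad.

```bash
python3 -m pendant '{"dp":[[0.03,-0.02,-0.01],[0.08,-0.052,-0.02],[0.13,-0.085,-0.02],[0.18,-0.118,-0.02],[0.225,-0.147,-0.01],[0.26,-0.17,0],[0.28,-0.183,0],[0.2853,-0.1869,0]],"rotation":[[0,0,0.05],[0,0,0.15],[0,0,0.25],[0,0,0.35],[0,0,0.43],[0,0,0.477],[0,0,0.477],[0,0,0.477]]}'; python3 -c "
from h import *
to(601.1,-35.7,28,-.175)"
```

```text
time: 4.8
tool_pos: [601.0, -34.5, 124.5]
tcp_rot: [3.142, 0.003, -0.173]
contact_force: [-0.1, -0.8, -0.6]
grip_width: 37.7
finger_force: 30.0
dp [0.0006 0.0012 0.0965] rot [0.    0.003 0.002] t 4.8 z 124.5
```

```bash
python3 -m pendant '{"dp":[[0,0,0.01],[0,0,0.04],[0,0,0.065],[0,0,0.082],[0,0,0.092],[0,0,0.096],[0,0,0.0975],[0,0,0.0975]],"rotation":[[0,0,0],[0,0,0],[0,0,0],[0,0,0],[0,0,0],[0,0,0],[0,0,0],[0,0,0]]}'
```

```text
time: 5.8
tool_pos: [601.6, -35.8, 29.3]
tcp_rot: [3.141, -0.001, -0.175]
contact_force: [-0.5, -0.4, -1.5]
grip_width: 37.7
finger_force: 30.0
```

```bash
python3 -m pendant '{"dp":[[0,0,0.001],[0,0,0.0018],[0,0,0.0018]],"rotation":[[0,0,0],[0,0,0],[0,0,0]]}';  python3 -m pendant '{"dp":[[0,0,0],[0,0,0],[0,0,0],[0,0,0],[0,0,-0.01],[0,0,-0.04],[0,0,-0.08],[0,0,-0.12]],"rotation":[[0,0,0],[0,0,0],[0,0,0],[0,0,0],[0,0,0],[0,0,0],[0,0,0],[0,0,0]]}' 0.07; python3 -c "
from h import *
to(434.3,-100.5,130,np.radians(-22.8))"
```

```text
time: 6.18
tool_pos: [601.4, -35.8, 27.6]
tcp_rot: [3.141, -0.001, -0.175]
contact_force: [-1.0, 0.1, 4.9]
grip_width: 38.0
finger_force: 30.0
time: 7.18
tool_pos: [601.1, -35.8, 148.8]
tcp_rot: [3.142, -0.001, -0.175]
contact_force: [0.9, 0.4, -0.2]
grip_width: 70.2
finger_force: 0.0
dp [-0.153   0.0928  0.0187] rot [ 0.    -0.001  0.223] t 7.17 z 148.8
```

```bash
python3 -m pendant '{"dp":[[-0.03,0.018,0],[-0.075,0.045,0.005],[-0.115,0.07,0.01],[-0.14,0.085,0.015],[-0.153,0.0928,0.0187],[-0.153,0.0928,0.0187]],"rotation":[[0,0,0.05],[0,0,0.12],[0,0,0.18],[0,0,0.223],[0,0,0.223],[0,0,0.223]]}' 0.075;  python3 -m pendant '{"dp":[[0,0,0.02],[0,0,0.05],[0,0,0.08],[0,0,0.1],[0,0,0.112],[0,0,0.12],[0,0,0.121],[0,0,0.121]],"rotation":[[0,0,0],[0,0,0],[0,0,0],[0,0,0],[0,0,0],[0,0,0],[0,0,0],[0,0,0]]}'; python3 -m pendant '{"dp":[[0,0,0],[0,0,0],[0,0,0],[0,0,0],[0,0,0],[0,0,0]],"rotation":[[0,0,0],[0,0,0],[0,0,0],[0,0,0],[0,0,0],[0,0,0]]}' 0.0
```

```text
time: 7.92
tool_pos: [434.3, -100.7, 128.6]
tcp_rot: [-3.142, -0.001, -0.398]
contact_force: [0.3, -0.1, -0.1]
grip_width: 74.9
finger_force: 0.0
time: 8.93
tool_pos: [434.8, -100.6, 7.6]
tcp_rot: [3.142, -0.001, -0.398]
contact_force: [-0.6, 0.5, 0.6]
grip_width: 75.0
finger_force: 0.0
time: 9.68
tool_pos: [434.4, -100.7, 7.4]
tcp_rot: [3.141, -0.0, -0.398]
contact_force: [-1.8, -2.6, 4.4]
grip_width: 43.8
finger_force: 30.0
```

```bash
python3 -m pendant '{"dp":[[0,0,-0.01],[0,0,-0.03],[0,0,-0.06],[0,0,-0.09],[0,0,-0.11],[0,0,-0.12],[0,0,-0.12]],"rotation":[[0,0,0],[0,0,0],[0,0,0],[0,0,0],[0,0,0],[0,0,0],[0,0,0]]}'; python3 -c "
from h import *
to(619.6,67.7,130,-.175)"
```

```text
time: 10.55
tool_pos: [434.5, -100.4, 127.5]
tcp_rot: [-3.142, -0.001, -0.398]
contact_force: [0.9, 0.4, -1.4]
grip_width: 43.9
finger_force: 30.0
dp [ 0.1055 -0.2268 -0.0024] rot [ 0.    -0.001 -0.223] t 10.55 z 127.5
```

```bash
python3 -m pendant '{"dp":[[0.01,-0.02,-0.0024],[0.03,-0.065,-0.0024],[0.053,-0.114,-0.0024],[0.075,-0.16,-0.0024],[0.09,-0.195,-0.0024],[0.1,-0.216,-0.0024],[0.1055,-0.2268,-0.0024],[0.1055,-0.2268,-0.0024]],"rotation":[[0,0,-0.03],[0,0,-0.08],[0,0,-0.13],[0,0,-0.18],[0,0,-0.21],[0,0,-0.223],[0,0,-0.223],[0,0,-0.223]]}';  python3 -m pendant '{"dp":[[0,0,0.01],[0,0,0.04],[0,0,0.065],[0,0,0.082],[0,0,0.092],[0,0,0.097],[0,0,0.099],[0,0,0.099]],"rotation":[[0,0,0],[0,0,0],[0,0,0],[0,0,0],[0,0,0],[0,0,0],[0,0,0],[0,0,0]]}'
```

```text
time: 11.55
tool_pos: [619.1, 67.7, 128.5]
tcp_rot: [3.141, 0.002, -0.175]
contact_force: [0.4, 0.1, -1.9]
grip_width: 44.0
finger_force: 30.0
time: 12.55
tool_pos: [619.9, 67.7, 31.1]
tcp_rot: [-3.142, -0.001, -0.175]
contact_force: [1.1, -0.1, -1.2]
grip_width: 43.8
finger_force: 30.0
```

```bash
python3 -m pendant '{"dp":[[0,0,0.001],[0,0,0.0022],[0,0,0.0022]],"rotation":[[0,0,0],[0,0,0],[0,0,0]]}';  python3 -m pendant '{"dp":[[0,0,0],[0,0,0],[0,0,0],[0,0,0],[0,0,-0.01],[0,0,-0.04],[0,0,-0.08],[0,0,-0.12]],"rotation":[[0,0,0],[0,0,0],[0,0,0],[0,0,0],[0,0,0],[0,0,0],[0,0,0],[0,0,0]]}' 0.075; python3 -c "
from h import *
to(451.5,94.6,135,np.radians(-20.5))"
```

```text
time: 12.92
tool_pos: [619.5, 67.7, 28.4]
tcp_rot: [3.142, -0.0, -0.175]
contact_force: [-0.3, -0.1, -1.6]
grip_width: 43.9
finger_force: 30.0
time: 13.92
tool_pos: [619.5, 67.7, 150.3]
tcp_rot: [-3.142, -0.001, -0.175]
contact_force: [0.3, 0.1, -0.1]
grip_width: 74.7
finger_force: 0.0
dp [-0.1701  0.0028  0.0152] rot [-0.    -0.001  0.183] t 13.93 z 150.3
```

```bash
python3 -m pendant '{"dp":[[-0.03,0,0],[-0.08,0.001,0.005],[-0.125,0.002,0.01],[-0.155,0.0028,0.015],[-0.1701,0.0028,0.0152],[-0.1701,0.0028,0.0152]],"rotation":[[0,0,0.04],[0,0,0.1],[0,0,0.15],[0,0,0.183],[0,0,0.183],[0,0,0.183]]}' 0.082;  python3 -m pendant '{"dp":[[0,0,0.02],[0,0,0.05],[0,0,0.08],[0,0,0.1],[0,0,0.113],[0,0,0.12],[0,0,0.12]],"rotation":[[0,0,0],[0,0,0],[0,0,0],[0,0,0],[0,0,0],[0,0,0],[0,0,0]]}'; python3 -m pendant '{"dp":[[0,0,0],[0,0,0],[0,0,0],[0,0,0],[0,0,0],[0,0,0]],"rotation":[[0,0,0],[0,0,0],[0,0,0],[0,0,0],[0,0,0],[0,0,0]]}' 0.0
```

```text
time: 14.68
tool_pos: [451.8, 94.7, 134.0]
tcp_rot: [-3.141, -0.001, -0.357]
contact_force: [1.2, -0.9, -0.4]
grip_width: 82.0
finger_force: 0.0
time: 15.55
tool_pos: [451.9, 94.5, 13.2]
tcp_rot: [3.142, -0.0, -0.358]
contact_force: [-0.5, 0.7, 0.2]
grip_width: 82.1
finger_force: 0.0
time: 16.3
tool_pos: [451.5, 94.4, 13.4]
tcp_rot: [3.141, -0.0, -0.358]
contact_force: [-1.4, -2.7, 5.4]
grip_width: 50.0
finger_force: 30.0
```

```bash
python3 -m pendant '{"dp":[[0,0,-0.01],[0,0,-0.03],[0,0,-0.06],[0,0,-0.09],[0,0,-0.11],[0,0,-0.13],[0,0,-0.13]],"rotation":[[0,0,0],[0,0,0],[0,0,0],[0,0,0],[0,0,0],[0,0,0],[0,0,0]]}'; python3 -c "
from h import *
to(636.6,165.8,145,-.175)"
```

```text
time: 17.18
tool_pos: [452.4, 94.8, 144.6]
tcp_rot: [-3.14, -0.003, -0.358]
contact_force: [0.0, 0.2, -2.1]
grip_width: 49.7
finger_force: 30.0
dp [ 0.1477 -0.1311  0.0002] rot [-0.001 -0.003 -0.183] t 17.18 z 144.6
```

```bash
python3 -m pendant '{"dp":[[0.02,-0.018,0],[0.05,-0.044,0],[0.085,-0.075,0],[0.115,-0.102,0],[0.135,-0.12,0],[0.145,-0.129,0],[0.1477,-0.1311,0],[0.1477,-0.1311,0]],"rotation":[[0,0,-0.03],[0,0,-0.08],[0,0,-0.13],[0,0,-0.16],[0,0,-0.183],[0,0,-0.183],[0,0,-0.183],[0,0,-0.183]]}';  python3 -m pendant '{"dp":[[0,0,0.01],[0,0,0.03],[0,0,0.045],[0,0,0.05],[0,0,0.05]],"rotation":[[0,0,0],[0,0,0],[0,0,0],[0,0,0],[0,0,0]]}'; python3 -c "
from h import *
to(636.6,165.8,34.5,-.175)
c=vision.capture('scene');cv2.imwrite('pics/s2.png',cv2.resize(c['pixels'][80:280,300:500,::-1],None,fx=3,fy=3,interpolation=cv2.INTER_CUBIC))"
```

```text
time: 18.18
tool_pos: [635.1, 165.4, 142.2]
tcp_rot: [3.141, 0.002, -0.175]
contact_force: [0.0, -0.6, -1.4]
grip_width: 49.9
finger_force: 30.0
time: 18.8
tool_pos: [635.7, 165.5, 93.0]
tcp_rot: [3.141, 0.0, -0.175]
contact_force: [0.9, 0.2, -0.3]
grip_width: 49.8
finger_force: 30.0
dp [ 0.0009 -0.0005  0.0585] rot [ 0.  0. -0.] t 18.8 z 93.0
```

View pics/s2.png

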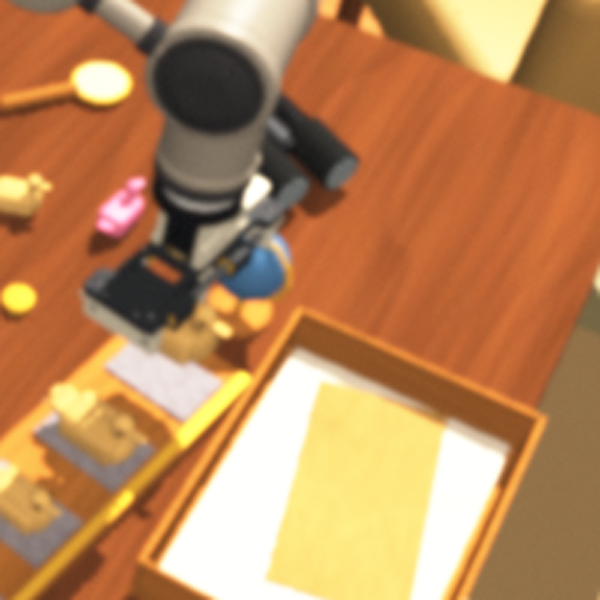

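The picture shows duck_a held over the globe-end pad, with the globe at crop (255,265) just behind the gripper and partly hidden. Ducks b and c stand on their pads. I'll go down in stages and watch the force for any globe contact.

```bash
python3 -m pendant '{"dp":[[0,0,0.008],[0,0,0.016],[0,0,0.024],[0,0,0.03],[0,0,0.034],[0,0,0.036],[0,0,0.036]],"rotation":[[0,0,0],[0,0,0],[0,0,0],[0,0,0],[0,0,0],[0,0,0],[0,0,0]]}';  python3 -m pendant '{"dp":[[0,0,0.003],[0,0,0.006],[0,0,0.009],[0,0,0.012],[0,0,0.014],[0,0,0.014]],"rotation":[[0,0,0],[0,0,0],[0,0,0],[0,0,0],[0,0,0],[0,0,0]]}'
```

```text
time: 19.73
tool_pos: [635.8, 165.5, 57.1]
tcp_rot: [3.141, 0.0, -0.175]
contact_force: [-0.0, 0.2, -1.3]
grip_width: 49.6
finger_force: 30.0
time: 20.48
tool_pos: [635.7, 165.5, 43.0]
tcp_rot: [3.141, 0.0, -0.175]
contact_force: [-0.1, -0.1, -1.1]
grip_width: 49.7
finger_force: 30.0
```

```bash
python3 -m pendant '{"dp":[[0,0,0.003],[0,0,0.006],[0,0,0.0075],[0,0,0.0085],[0,0,0.0085]],"rotation":[[0,0,0],[0,0,0],[0,0,0],[0,0,0],[0,0,0]]}';  python3 -m pendant '{"dp":[[0,0,0],[0,0,0],[0,0,0],[0,0,0],[0,0,-0.01],[0,0,-0.04],[0,0,-0.08],[0,0,-0.12]],"rotation":[[0,0,0],[0,0,0],[0,0,0],[0,0,0],[0,0,0],[0,0,0],[0,0,0],[0,0,0]]}' 0.078; python3 -c "
from h import *
to(388.5,314.5,130,np.radians(20))"
```

```text
time: 21.1
tool_pos: [635.8, 165.6, 34.7]
tcp_rot: [3.142, -0.0, -0.175]
contact_force: [-0.5, -0.2, -0.5]
grip_width: 49.9
finger_force: 30.0
time: 22.1
tool_pos: [635.8, 165.5, 156.7]
tcp_rot: [-3.142, -0.001, -0.175]
contact_force: [1.5, -0.5, -0.0]
grip_width: 78.0
finger_force: 0.0
dp [-0.2695 -0.1036  0.0265] rot [ 0.    -0.001 -0.524] t 22.1 z 156.7
```

```bash
python3 -m pendant '{"dp":[[-0.03,-0.012,0],[-0.085,-0.033,0],[-0.14,-0.054,0.005],[-0.195,-0.075,0.01],[-0.235,-0.091,0.02],[-0.26,-0.1,0.0265],[-0.2695,-0.1036,0.0265],[-0.2695,-0.1036,0.0265]],"rotation":[[0,0,-0.06],[0,0,-0.17],[0,0,-0.28],[0,0,-0.39],[0,0,-0.48],[0,0,-0.524],[0,0,-0.524],[0,0,-0.524]]}' 0.066; python3 -c "
from h import *
c=vision.capture('top');cv2.imwrite('pics/t2.png',cv2.resize(c['pixels'][110:260,130:400,::-1],None,fx=2.9,fy=2.9,interpolation=cv2.INTER_CUBIC))
ducks(c,dict(a=(239,149),b=(272,157),c=(313,164)),z0=21)
to(388.5,314.5,4.5,np.radians(20))"
```

```text
time: 23.1
tool_pos: [389.0, 314.8, 128.9]
tcp_rot: [3.142, -0.001, 0.349]
contact_force: [0.1, -0.4, -0.1]
grip_width: 66.2
finger_force: 0.0
a [608.   18.2] yaw 79.8 L 422.3 116 body 423.0 72 W 128.9 50 npx 6676
b [608.4  17.7] yaw 79.8 L 423.2 102 body 423.0 63 W 129.2 44 npx 6676
c [609.   18.7] yaw 79.8 L 424.2 88 body 426.0 55 W 129.4 38 npx 6676
dp [-0.0012 -0.0003  0.1244] rot [ 0.    -0.002 -0.001] t 23.15 z 128.9
```

View pics/t2.png

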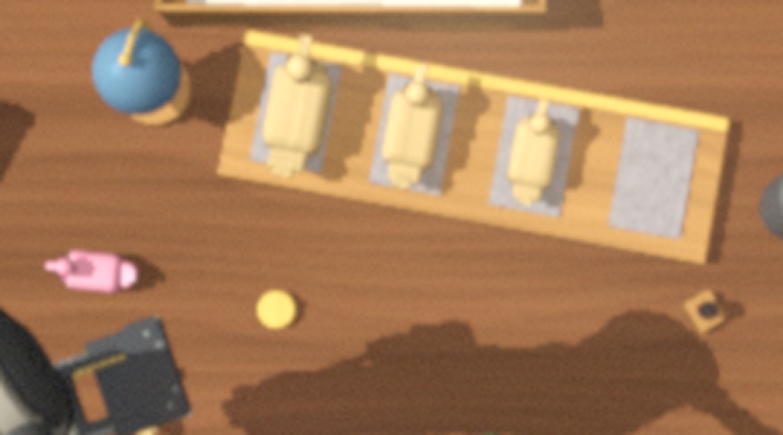

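The picture shows a, b and c upright on their pads in the right order, bills towards the brass. The globe is unmoved, with its ball at about (176.9,134). Now duck_d.

```bash
python3 -m pendant '{"dp":[[0,0,0.02],[0,0,0.05],[0,0,0.08],[0,0,0.1],[0,0,0.114],[0,0,0.122],[-0.0005,0,0.1245],[-0.0005,0,0.1245]],"rotation":[[0,0,0],[0,0,0],[0,0,0],[0,0,0],[0,0,0],[0,0,0],[0,0,0],[0,0,0]]}'; python3 -m pendant '{"dp":[[0,0,0],[0,0,0],[0,0,0],[0,0,0],[0,0,0],[0,0,0]],"rotation":[[0,0,0],[0,0,0],[0,0,0],[0,0,0],[0,0,0],[0,0,0]]}' 0.0
```

```text
time: 24.15
tool_pos: [388.3, 314.5, 4.0]
tcp_rot: [-3.142, -0.001, 0.349]
contact_force: [0.1, 0.7, 0.8]
grip_width: 66.0
finger_force: 0.0
time: 24.9
tool_pos: [388.1, 314.3, 3.8]
tcp_rot: [3.141, -0.0, 0.349]
contact_force: [-0.7, -1.5, 3.1]
grip_width: 32.1
finger_force: 30.0
```

```bash
python3 -m pendant '{"dp":[[0,0,-0.01],[0,0,-0.03],[0,0,-0.06],[0,0,-0.09],[0,0,-0.12],[0,0,-0.14],[0,0,-0.14]],"rotation":[[0,0,0],[0,0,0],[0,0,0],[0,0,0],[0,0,0],[0,0,0],[0,0,0]]}'; python3 -c "
from h import *
to(583.1,-137,145,-.175)"
```

```text
time: 25.78
tool_pos: [388.6, 314.9, 145.2]
tcp_rot: [-3.141, -0.003, 0.349]
contact_force: [-0.0, -0.3, 0.1]
grip_width: 31.8
finger_force: 30.0
dp [ 2.830e-02  4.912e-01 -1.000e-04] rot [-0.002 -0.003  0.524] t 25.77 z 145.2
```

```bash
python3 -m pendant '{"dp":[[0.0015,0.025,0],[0.0045,0.08,0],[0.008,0.14,0],[0.0115,0.2,0],[0.015,0.26,0],[0.018,0.32,0],[0.022,0.38,0],[0.025,0.43,0]],"rotation":[[0,0,0.03],[0,0,0.1],[0,0,0.17],[0,0,0.24],[0,0,0.31],[0,0,0.38],[0,0,0.45],[0,0,0.524]]}'; python3 -c "
from h import *
to(583.1,-137,125,-.175)"
```

```text
time: 26.78
tool_pos: [558.5, -83.2, 142.3]
tcp_rot: [-3.141, 0.002, -0.179]
contact_force: [0.2, 0.8, -0.5]
grip_width: 32.1
finger_force: 30.0
dp [0.0338 0.0485 0.0173] rot [-0.     0.002 -0.004] t 26.77 z 142.3
```

```bash
python3 -m pendant '{"dp":[[0.01,0.015,0],[0.025,0.035,0.01],[0.0338,0.0485,0.02],[0.0338,0.0485,0.02],[0.0338,0.0485,0.02]],"rotation":[[0,0,0],[0,0,0],[0,0,0],[0,0,0],[0,0,0]]}'; python3 -c "
from h import *
to(583.1,-137,25,-.175)"
```

```text
time: 27.4
tool_pos: [583.0, -133.9, 123.5]
tcp_rot: [-3.141, 0.001, -0.174]
contact_force: [0.8, -0.5, -1.2]
grip_width: 31.9
finger_force: 30.0
dp [0.0007 0.0031 0.0985] rot [-0.     0.001  0.001] t 27.4 z 123.5
```

```bash
python3 -m pendant '{"dp":[[0,0.001,0.01],[0,0.003,0.04],[0,0.003,0.06],[0,0.003,0.074],[0,0.003,0.083],[0,0.003,0.09],[0,0.003,0.0935],[0,0.003,0.0935]],"rotation":[[0,0,0],[0,0,0],[0,0,0],[0,0,0],[0,0,0],[0,0,0],[0,0,0],[0,0,0]]}'
```

```text
time: 28.4
tool_pos: [582.9, -137.9, 30.3]
tcp_rot: [3.141, -0.0, -0.175]
contact_force: [-0.2, 0.1, -0.2]
grip_width: 32.0
finger_force: 30.0
```

```bash
python3 -m pendant '{"dp":[[0,0,0.002],[0,0,0.004],[0,0,0.0052],[0,0,0.0052]],"rotation":[[0,0,0],[0,0,0],[0,0,0],[0,0,0]]}';  python3 -m pendant '{"dp":[[0,0,0],[0,0,0],[0,0,0],[0,0,0],[0,0,-0.01],[0,0,-0.04],[0,0,-0.08],[0,0,-0.12]],"rotation":[[0,0,0],[0,0,0],[0,0,0],[0,0,0],[0,0,0],[0,0,0],[0,0,0],[0,0,0]]}' 0.064; python3 -m pendant '{"dp":[[-0.03,0.03,0],[-0.08,0.08,0],[-0.12,0.12,0],[-0.16,0.16,0],[-0.19,0.19,0],[-0.2,0.2,0]],"rotation":[[0,0,0],[0,0,0],[0,0,0],[0,0,0],[0,0,0],[0,0,0]]}'; python3 -c "
from h import *
c=vision.capture('top');cv2.imwrite('pics/t3.png',cv2.resize(c['pixels'][110:220,195:395,::-1],None,fx=4,fy=4,interpolation=cv2.INTER_CUBIC))"
```

```text
time: 28.9
tool_pos: [582.8, -137.8, 25.0]
tcp_rot: [3.142, -0.0, -0.175]
contact_force: [-0.1, -0.3, 0.1]
grip_width: 31.7
finger_force: 30.0
time: 29.9
tool_pos: [582.7, -137.8, 146.9]
tcp_rot: [3.141, -0.0, -0.175]
contact_force: [0.1, 0.1, -0.1]
grip_width: 64.0
finger_force: 0.0
time: 30.65
tool_pos: [349.6, -301.1, 145.8]
tcp_rot: [3.141, -0.001, -0.178]
contact_force: [0.1, -0.1, 0.3]
grip_width: 64.2
finger_force: 0.0
```

View pics/t3.png

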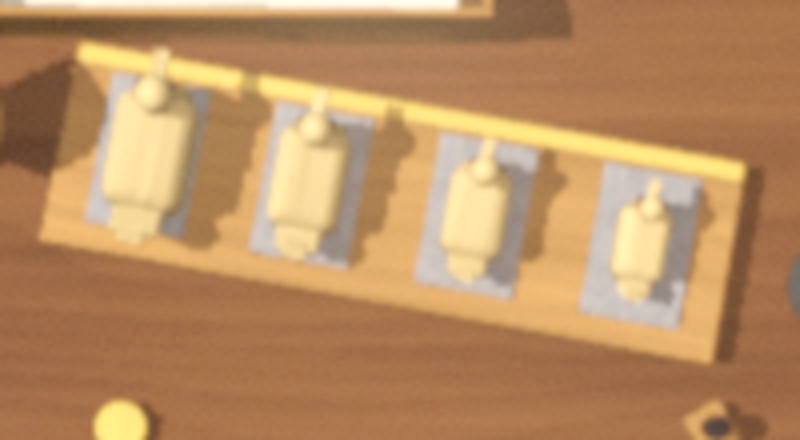

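All four stand on their pads in order of size, bills to the brass. The body centres in the crop are a (150,147), b (309,177), c (476,204) and d (640,239). I'll check those, plus the globe, in the rail frame.

Run:
```python
from h import *
c=vision.capture("top"); R=np.array([[np.cos(-.175),-np.sin(-.175)],[np.sin(-.175),np.cos(-.175)]])
# pads again, from this crop
for k,p,y in[("a",(150,147),157.5),("b",(309,177),52.5),("c",(476,204),-52.5),("d",(640,239),-157.5)]:
    q=ray(c,np.array(p)/4+[195,110],21+DIM[k][4]/2)[0]; print(k,((q-[610.2,15.9])@R-[0,y]).round(1))
h=cv2.cvtColor(c["pixels"],cv2.COLOR_RGB2HSV); h0=cv2.cvtColor(cv2.imread("pics/top0.png"),cv2.COLOR_BGR2HSV)
for x in(h0,h):
    m=(x[100:170,150:205,0]>95)&(x[100:170,150:205,0]<125)&(x[100:170,150:205,1]>80); v,u=np.nonzero(m); print("globe px",u.mean()+150,v.mean()+100,m.sum())
print(get_obs()["time"])
```

```text
a [ 2.2 -3.4]
b [1.8 1.6]
c [4.2 2. ]
d [1.2 3.2]
globe px 177.0794573643411 135.17441860465118 516
globe px 176.99613152804642 135.15087040618954 517
30.75
```

All four ducks are within 5 mm of their pad centres and upright, and the globe has not moved. The arm is clear, so I'll hand it in.

```bash
python3 -c "
from plant import workorder
print(workorder.close_job())"
```

```text
the job is handed in; nothing more can be done
None
```

I handed the job in at about 31 s. The four ducks stand in size order from the globe, upright with bills to the brass edge and within about 5 mm of their pad centres by my last camera measurement, and the globe has not moved. No verdict was returned.

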